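# Butt a frame rail to its cross rail and hold it for the screw

## Task

Pick up the long loose frame rail, lay it on the assembly board against the low fence with its leading end well short (about 8 cm) of the sprung cross rail, then slide it along the fence, pressing it sideways with light steady contact (about 5 N) all the way, until its end butts against the cross rail. Push on along the fence until the cross rail's springs are about half compressed (pointer over the brass plate, about 10 N, never bottomed out) and finish there, still gripping the rail and keeping that push, so that a colleague can drive the screw. Leave everything else on the table where it is.

Things in the scene. Friction and masses are not known exactly. Their poses are not given: they have to be found in the camera images.
- rail: the loose frame rail to use: plain planed timber bar 160 long x 32 wide x 50 mm tall, about 140 g, standing on its 32 mm side; the longer of two loose bars of the same section. Origin at the centre of its underside, x along its length, z up. Its two ends are alike. Grip it across its width, near the middle of its length, with the fingertips 20 to 25 mm below its top so that they stay above the fence
- jig: the assembly board, fixed to the table: plywood 360 (x) x 150 (y) x 18 mm thick; its yaw and place vary. Origin at the centre of its underside, z up, x points along the fence towards the cross rail. Board top at z = 18 mm. The rail, at its rest against the fence, has its centre line at y = -19 mm; its end just meets the unsprung cross rail when its centre is at x = -5 mm. The dark wooden block that backs the springs spans x = 133 to 170 mm and is 62 mm high above the table
- fence: the low wooden fence screwed on the board, rigid: 230 long x 20 wide x 18 mm tall, from x = -170 to +60 mm in the board's frame; the face to lie against is at y = -35 mm of the board and looks to the board's +y. Its top is 36 mm above the table. Origin at the centre of its underside, axes like the board's
- butt_face (a point): on the upright cross rail of the frame, carried on a sprung carriage that slides along the board's x: timber 25 (x) x 120 (y) x 50 mm, its top 70 mm above the table. This point is the middle of the lower edge of the face to butt against, which looks to the board's -x and stands at x = 75 mm of the board when unsprung; axes like the board's
- cross_rail (a joint): how far the cross rail has been pushed back against its springs along the board's +x, in m: 0 free, 0.012 half compressed, 0.024 bottomed. Springs 0.8 N per mm without preload, so about 10 N at half. A dark pointer on its top moves over the back block; its tip lies over the 12 mm brass plate on that block from 0.006 to 0.018
- offcut: shorter offcut of the same timber, 90 x 32 x 50 mm, loose, not to be used; it may have changed places with the rail. Origin at the centre of its underside, x along its length
- brayer: ink roller with a red handle, about 205 x 110 x 36 mm, loose, at the far side of the table; origin under the middle of the black roller, handle towards its -x
- glue: standing yellow glue bottle, 60 mm diameter, 170 mm tall, loose, beyond the spring end of the board; origin under its centre
- screwdriver: screwdriver lying on the table between the robot and the timber, about 200 mm long, loose; x along it, handle to -x
- tin: closed steel tin, 68 mm diameter, 60 mm tall, loose, beyond the timber; origin under its centre
- inkjar: black ink jar, 72 mm diameter, 78 mm tall, loose, beyond the board; origin under its centre
Mind the look-alikes: they are no part of the job. What is shaped like the rail but black or red is not meant.

How it is judged (in metres and radians):
On the way, in this order (a step that is already met when the one before it is completed fails the run):
1. the rail lies on the board, held, touching the fence, its end more than 50 mm short of the cross rail (z of rail in the frame of jig between 0.0155 and 0.0215 m and angle between rail's own z axis and vertical below 0.07 rad and y of rail in the frame of jig between -0.0225 and -0.017 m and angle between the x axis of rail and the x axis of jig, either way round below 0.045 rad and contact force between rail and fence between 0.5 and 22 N and contact force between the fingers and rail above 1.5 N and x of rail in the frame of jig between -0.12 and -0.055 m), for 0.2 s.
2. sliding along the fence in steady contact (0.5 to 22 N), its end 25 to 45 mm from the cross rail (z of rail in the frame of jig between 0.0155 and 0.0215 m and angle between rail's own z axis and vertical below 0.07 rad and y of rail in the frame of jig between -0.0225 and -0.017 m and angle between the x axis of rail and the x axis of jig, either way round below 0.045 rad and contact force between rail and fence between 0.5 and 22 N and contact force between the fingers and rail above 1.5 N and x of rail in the frame of jig between -0.05 and -0.03 m), for 0.1 s.
3. sliding on along the fence in steady contact (0.5 to 22 N), its end 3 to 22 mm from the cross rail (z of rail in the frame of jig between 0.0155 and 0.0215 m and angle between rail's own z axis and vertical below 0.07 rad and y of rail in the frame of jig between -0.0225 and -0.017 m and angle between the x axis of rail and the x axis of jig, either way round below 0.045 rad and contact force between rail and fence between 0.5 and 22 N and contact force between the fingers and rail above 1.5 N and x of rail in the frame of jig between -0.027 and -0.008 m), for 0.1 s.
At the end, for the whole second after the job is handed in: The rail lies upright on the board (within 3.5 mm of its top), along the fence (gap under 2 mm, within 2.5 degrees), still held in the fingers and at rest, its end pressing the cross rail with 4 to 16 N so that the carriage stands 6 to 18 mm back; the robot itself does not touch the cross rail (z of rail in the frame of jig between 0.0155 and 0.0215 m and angle between rail's own z axis and vertical below 0.07 rad and y of rail in the frame of jig between -0.0225 and -0.017 m and angle between the x axis of rail and the x axis of jig, either way round below 0.045 rad and contact force between the fingers and rail above 1.5 N and value of joint cross_rail between 0.006 and 0.018 m and contact force between rail and cross_rail between 4 and 16 N and contact force between each of the fingers, the arm and cross_rail below 0.3 N and linear speed of rail below 0.01 m/s); the arm keeps its last pose, push and grip.
It fails at once if the sprung cross rail is bottomed out (value of joint cross_rail above 0.0228 m).
It fails at once if the rail is rammed against the fence (over 60 N) (contact force between rail and fence above 60 N).
It fails at once if another loose thing is disturbed (moved over 25 mm) (distance of any of offcut, brayer, glue, screwdriver, tin, inkjar from where it was at the start of the episode above 0.025 m).
It also fails if it takes over 67 s, if anything falls off the work surface, if the arm or the gripper's body presses on something with over 40 N, if the wrist force passes 120 N, or if a joint passes its speed limit or range.

## Robot

A 6-joint arm with a two-finger parallel gripper is mounted at the origin on the work surface. World frame = base frame: x ahead of the robot, y to its left, z up, the work surface at z = 0. Lengths are in mm, angles in rad, forces in N, time in s.
With the tool pointing down it reaches from about 350 to 975 mm from the base axis. Payload 7.1 kg.
Tool frame: the origin (TCP) lies between the finger pads; the fingertips stand 19 mm ahead of it and the grasp point (between the pads) is the TCP; z points along the fingers, y is the line along which they close (so a half turn about z gives the same grasp; the last joint's range is limited). The gripper opens to 88 mm and grips with 3 to 60 N. Pads are 20 mm wide; open, the fingers measure 115 mm over their backs; the gripper's body (75 mm by 178 mm) begins 61 mm behind the grasp point.
Start: joints at [-1.297, 0.423, 1.63, -0, 1.089, -0.019], TCP at [180.414, -598.377, 241.675] pointing down, gripper open.
Joint ranges: [-3, 3], [-0.9, 2.11], [0.09, 2.58], [-1.31, 4.45], [0.11, 2.69], [-2.54, 2.54]. Speed limits (rad/s): [2.39, 2.39, 3.01, 3.14, 3.14, 3.14].

## Interface

Orientations are given as a rotation vector (axis times angle).
In Python, from workcell import ctrl gives the robot as it stands.
- The arm moves only by the tool arm_command, never from a script. Its argument "series" is a list of rows, each an object with "linear": the shift along the tool's x, y, z in m, a list of three; "turn": the turn about the tool's z in rad. A call has 1 to 10 rows; each row shifts and turns the commanded pose from where the row before left it, along the tool's axes as they then stand; what a row does not reach is not made up. A row lasts 1/10 s, in which the tool goes at most 50 mm and 8.59 degrees, less where a joint would pass 70% of its speed; a pose out of reach is approached as far as the arm can. A call with a gripper value outside its range is refused whole. "jaw" is the opening, from -1 (shut) to 1 (fully open), set as the call begins (left out, the last holds). The fingers move at their own pace and stop on an object; the grip force is fixed at half the most. Time passes only in rows, so rows that do not move let the fingers close. It gives the time, the measured TCP pose, the force, the opening and the grip force at its end, in the units of the state.
- ctrl.get_obs(): the state, without advancing time (a new reading comes with each control period).
- ctrl.get_image(name): name is "scene" or "top"; returns a dict with "frame" (480x640x3 uint8, blue, green, red), "fx", "fy", "cx", "cy" (pixels), "rvec" (rotation vector, rad) and "tvec" (3), from world to camera coordinates, as OpenCV has them. Camera axes: x right, y down, z forward; pixel columns grow to the right and rows downward; lengths in mm; the calibration is good to about 2 mm. A picture is of the moment at which its call begins. There is no depth.
- ctrl.close_job(): hands the job in; it is judged then, once.
The state is a dict: "t": time; "qpos": joint angles; "qvel": joint speeds; "joint_torque": joint torques, N m; "ee_pos": TCP position; "orientation": TCP orientation; "ft_force": force on the tool from outside, world axes, zero at the start; "moment": the same for the moment, N m; "width": finger opening in mm; "grasp_force": force on a finger pad.
Only numpy, scipy, OpenCV 4.12 (cv2) and the standard library are available. Lean on these libraries where they do the work, as an engineer would, in place of code of your own. Each camera call takes 0.05 s, during which the arm holds its last target. There are 200 camera calls.

## Working session

There is one attempt and no reset: what is moved stays moved. The work goes in short steps, Python scripts to look and compute and a tool call to move; the robot and the scene stay as the last step left them, time stands still between calls to the robot, and variables do not carry over. Pictures are saved under pics/ and viewed, at most 10 in all, crops included, and the job is handed in when it is done.

Besides the shell and the picture viewer there is one more tool, called after "Emit:" as a command line: name --argument value ..., lists and objects as JSON in quotes. arm_command: Moves the arm, as the interface text tells. Its arguments: {"type":"object","properties":{"series":{"type":"array"},"jaw":{"type":"number"}},"required":["series"]}

```bash
mkdir -p pics; cat > h.py <<'E'
from workcell import ctrl
import numpy as np, cv2
from scipy.spatial.transform import Rotation as R
def grab(n,f):
    im=ctrl.get_image(n); cv2.imwrite('pics/'+f+'.png',im['frame']); np.save('pics/'+f+'.npy',{k:v for k,v in im.items()},allow_pickle=True); return im
def load(f): return np.load('pics/'+f+'.npy',allow_pickle=True).item()
def px2w(im,uv,z):
    r=R.from_rotvec(np.ravel(im['rvec'])).as_matrix(); t=np.ravel(im['tvec'])
    c=-r.T@t; uv=np.atleast_2d(uv).astype(float)
    d=np.c_[(uv[:,0]-im['cx'])/im['fx'],(uv[:,1]-im['cy'])/im['fy'],np.ones(len(uv))]@r
    return c+d*((z-c[2])/d[:,2])[:,None]
def w2px(im,p):
    K=np.array([[im['fx'],0,im['cx']],[0,im['fy'],im['cy']],[0,0,1.]])
    return cv2.projectPoints(np.atleast_2d(p).astype(float),np.ravel(im['rvec']).astype(float),np.ravel(im['tvec']).astype(float),K,None)[0].reshape(-1,2)
E
python3 - <<'E'
from h import *
for n in('top','scene'):
    im=grab(n,n+'0'); r=R.from_rotvec(np.ravel(im['rvec'])).as_matrix(); print(n,-r.T@np.ravel(im['tvec']),im['fx'])
print(ctrl.get_obs())
E
```

```text
top [ 428.79706548   -2.34298076 1266.78951631] 514.4596879061918
scene [1203.08100593  301.6348345  1332.60329722] 555.7458044893749
{'t': 0.1, 'qpos': array([-1.29701988e+00,  4.23768164e-01,  1.63061723e+00, -1.81651203e-05,
        1.08858798e+00, -1.90035485e-02]), 'qvel': array([ 0.00072354, -0.00120214, -0.00093758,  0.00095705, -0.00125345,
        0.00161436]), 'joint_torque': array([ 1.76496851e-04, -5.45612526e+01, -2.74323767e+01,  6.45030895e-02,
        1.88035879e-02, -4.38706616e-05]), 'ee_pos': array([ 180.27282039, -597.93635421,  240.97563422]), 'orientation': array([-3.10663570e+00, -4.58070527e-01,  3.00469104e-04]), 'ft_force': array([-0.89609982,  0.90560537, -0.87897779]), 'moment': array([-0.00306048, -0.00205968, -0.03084822]), 'grasp_force': 0.0, 'width': 87.6626835036982}
```

View pics/top0.png

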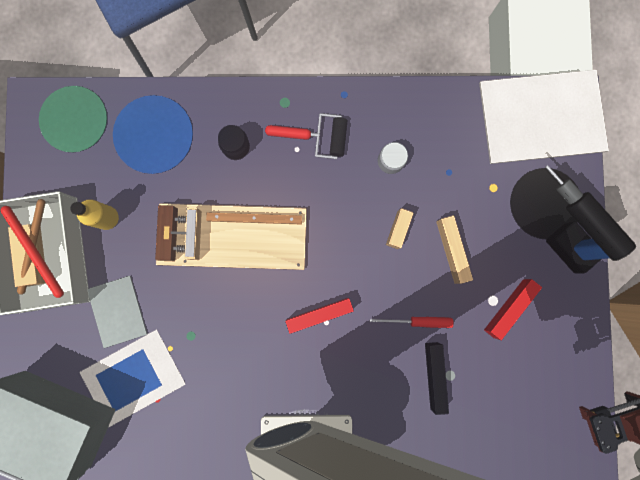

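View pics/scene0.png

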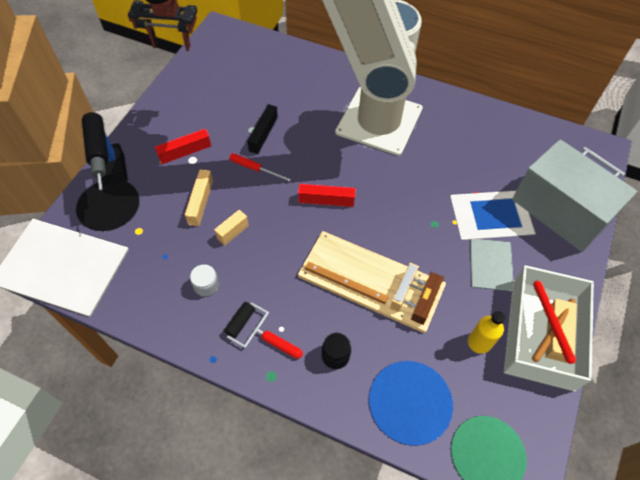

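Candidates in the top view: timber bar (454,249), shorter timber bar (401,228), red bars (320,315) and (514,309), black bar (437,378), and timber in the crate (25,255). By the description the rail is the longer plain bar at (454,249). The board is at (232,237), with its fence on the far side (255,217), the cross rail at (191,234) and its +x towards image left. I'll check the choice in a close crop.

```bash
python3 - <<'E'
from h import *
a=load('top0')['frame']
c=np.hstack([cv2.resize(a[195:295,145:320],None,fx=4.4,fy=4.4,interpolation=cv2.INTER_CUBIC)])
d=cv2.resize(a[195:295,375:495],None,fx=4.4,fy=4.4,interpolation=cv2.INTER_CUBIC)
cv2.imwrite('pics/c.png',cv2.resize(np.vstack([c]),(770,440))); cv2.imwrite('pics/d.png',d)
E
```

```text
(no output)
```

View pics/c.png

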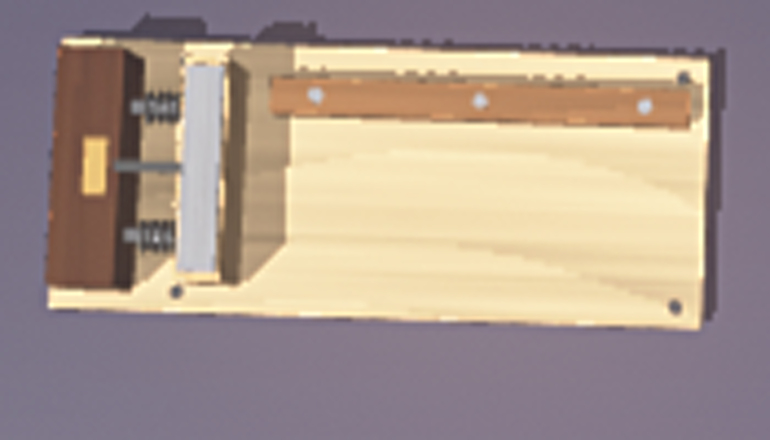

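View pics/d.png

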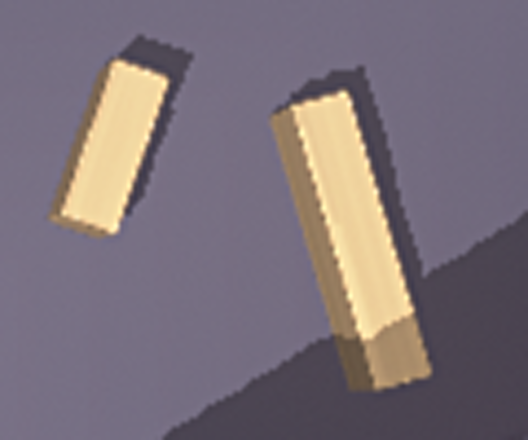

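The crop confirms it: the longer plain bar has its top corners at about (441.6,219.5), (454.5,215.5), (473.2,280.2) and (460,283.6). The shorter bar is the offcut. The board and fence corners are also clear, so I can fit the poses.

```bash
python3 - <<'E'
from h import *
from scipy.optimize import least_squares
im=load('top0')
d=(np.array([(293,108),(350,90),(432,375),(374,390)])+.5)/4.4+[375,195]-.5
c=(np.array([(62,38),(710,57),(699,328),(48,308),(272,110),(688,129)])+.5)/4.4+[145,195]-.5
def fit(m,uv,x0):
    m=np.array(m,float)
    def pts(p):
        C,S=np.cos(p[2]),np.sin(p[2]); return np.c_[p[0]+C*m[:,0]-S*m[:,1],p[1]+S*m[:,0]+C*m[:,1],m[:,2]]
    s=least_squares(lambda p:(w2px(im,pts(p))-uv).ravel(),x0,x_scale=[100,100,.1]); return s.x,np.round(s.fun.reshape(-1,2),1).tolist()
# rail x toward far(image up)
print(px2w(im,d,50).round(1))
print('rail',fit([(80,16,50),(80,-16,50),(-80,-16,50),(-80,16,50)],d,[450,-370,.2]))
print('jig',fit([(180,-75,18),(-180,-75,18),(-180,75,18),(180,75,18),(60,-35,36),(-170,-35,36)],c,[450,180,1.55]))
print('offcut',px2w(im,(np.array([(113,60),(170,78),(120,236),(60,215)]))/4.4+[375,195],50).round())
print('tin',px2w(im,(394,156),60),'sd',px2w(im,[(371,320),(453,323)],15))
E
```

```text
[[ 575.2 -325.3   50. ]
 [ 584.9 -356.6   50. ]
 [ 430.4 -396.7   50. ]
 [ 422.6 -365.2   50. ]]
rail (array([ 5.03287296e+02, -3.60942030e+02,  2.55236708e-01]), [[-0.0, -0.6], [-0.1, 0.1], [-0.0, 0.2], [0.2, 0.3]])
jig (array([540.40377831, 179.60814855,   1.53170608]), [[-0.0, -0.2], [0.1, 0.4], [0.5, 0.2], [-0.2, -0.2], [-0.8, 0.5], [0.4, -0.7]])
offcut [[ 601. -229.   50.]
 [ 591. -260.   50.]
 [ 505. -231.   50.]
 [ 517. -199.   50.]]
tin [[ 726.16897312 -213.59524596   60.        ]] sd [[ 335.20193299 -158.56751269   15.        ]
 [ 326.62956316 -356.98607078   15.        ]]
```

```bash
cat >> h.py <<'E'
RAIL=(503.3,-360.9,.255); JIG=(540.4,179.6,1.5317)
def jw(x,y): c,s=np.cos(JIG[2]),np.sin(JIG[2]); return np.array([JIG[0]+c*x-s*y,JIG[1]+s*x+c*y])
def st():
    o=ctrl.get_obs(); r=R.from_rotvec(o['orientation']).as_matrix(); return o,o['ee_pos'],r,np.arctan2(r[1,0],r[0,0])
def go(p,yaw):
    "tool-axes shift (mm) before the turn, and turn, to reach world p, yaw"
    o,e,r,y=st(); d=(yaw-y+np.pi/2)%np.pi-np.pi/2
    print('t',round(o['t'],2),'ee',e.round(1),'yaw',round(y,3),'tilt',r[:,2].round(3),'| shift',(r.T@(np.array(p)-e)).round(1),'turn',round(-d,4),'q6',o['qpos'][5].round(2))
E
python3 -c "
from h import *
go([*RAIL[:2],200],RAIL[2])"
```

```text
t 0.1 ee [ 180.3 -597.9  241. ] yaw 0.293 tilt [-0.     0.001 -1.   ] | shift [ 377.7 -133.7   41.2] turn 0.0378 q6 -0.02
```

Emit:
arm_command --series '[{"linear": [0.02, -0.007, 0.002], "turn": 0}, {"linear": [0.04, -0.014, 0.004], "turn": 0}, {"linear": [0.042, -0.015, 0.005], "turn": 0}, {"linear": [0.042, -0.015, 0.005], "turn": 0}, {"linear": [0.042, -0.015, 0.005], "turn": 0}, {"linear": [0.042, -0.015, 0.005], "turn": 0}, {"linear": [0.042, -0.015, 0.005], "turn": 0}, {"linear": [0.042, -0.015, 0.005], "turn": 0}, {"linear": [0.04, -0.014, 0.004], "turn": 0}, {"linear": [0.026, -0.009, 0.001], "turn": 0.038}]' --jaw 1

```text
t: 1.1
ee_pos: [505.3, -358.7, 199.8]
orientation: [-3.115, -0.401, 0.001]
ft_force: [1.3, -0.8, -0.4]
width: 87.7
grasp_force: 0.0
```

Emit:
arm_command --series '[{"linear": [0, 0, 0], "turn": 0}, {"linear": [0, 0, 0], "turn": 0}]'

```text
t: 1.3
ee_pos: [503.6, -360.5, 200.2]
orientation: [-3.115, -0.402, 0.001]
ft_force: [-0.6, -0.2, 0.5]
width: 87.5
grasp_force: 0.0
```

```bash
python3 -c "
from h import *
go([*RAIL[:2],46.5],RAIL[2])
grab('top','t1');a=load('t1')['frame'];cv2.imwrite('pics/t1.png',cv2.resize(a[170:310,370:530],None,fx=4,fy=4))"
```

```text
t 1.3 ee [ 503.6 -360.5  200.2] yaw 0.257 tilt [-0.001  0.    -1.   ] | shift [ -0.2   0.4 153.7] turn 0.0018 q6 0.67
```

View pics/t1.png

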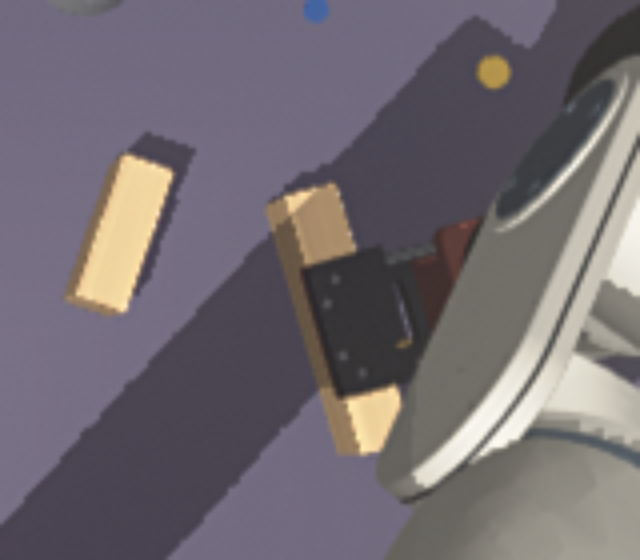

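The gripper is aligned with the rail at about (455,249) in full-frame pixels and roughly over its middle; the sideways offset is parallax. Descending.

Emit:
arm_command --series '[{"linear": [0, 0, 0.02], "turn": 0}, {"linear": [0, 0, 0.02], "turn": 0}, {"linear": [0, 0, 0.02], "turn": 0}, {"linear": [0, 0, 0.02], "turn": 0}, {"linear": [0, 0, 0.02], "turn": 0}, {"linear": [0, 0, 0.02], "turn": 0}, {"linear": [0, 0, 0.014], "turn": 0}, {"linear": [0, 0, 0.01], "turn": 0}, {"linear": [0, 0, 0.006], "turn": 0}, {"linear": [0, 0, 0.003], "turn": 0}]'

```text
t: 2.35
ee_pos: [503.5, -361.3, 47.5]
orientation: [-3.116, -0.399, 0.0]
ft_force: [-0.3, 0.4, 0.2]
width: 88.0
grasp_force: 0.0
```

Emit:
arm_command --series '[{"linear": [0, 0, 0], "turn": 0}, {"linear": [0, 0, 0], "turn": 0}, {"linear": [0, 0, 0], "turn": 0}, {"linear": [0, 0, 0], "turn": 0}, {"linear": [0, 0, 0], "turn": 0}, {"linear": [0, 0, 0], "turn": 0}, {"linear": [0, 0, 0], "turn": 0}, {"linear": [0, 0, 0], "turn": 0}]' --jaw -1

```text
t: 3.15
ee_pos: [503.6, -360.9, 47.7]
orientation: [-3.116, -0.399, 0.0]
ft_force: [-0.6, -0.2, 0.5]
width: 31.6
grasp_force: 30.0
```

```bash
python3 -c "
from h import *
o,e,r,y=st();print(e,y,o['width'],o['grasp_force'],o['ft_force'])"
```

```text
[ 503.64410288 -360.94224081   47.70329877] 0.2547984628808629 31.60127057867484 29.961578249931335 [-0.58023603 -0.21005561  0.480871  ]
```

Emit:
arm_command --series '[{"linear": [0, 0, -0.005], "turn": 0}, {"linear": [0, 0, -0.015], "turn": 0}, {"linear": [0, 0, -0.02], "turn": 0}, {"linear": [0, 0, -0.02], "turn": 0}, {"linear": [0, 0, -0.02], "turn": 0}, {"linear": [0, 0, -0.02], "turn": 0}, {"linear": [0, 0, -0.01], "turn": 0}, {"linear": [0, 0, 0], "turn": 0}]'

```text
t: 3.95
ee_pos: [504.5, -361.6, 159.9]
orientation: [3.114, 0.399, 0.004]
ft_force: [0.6, 0.1, -1.9]
width: 32.2
grasp_force: 30.0
```

```bash
python3 -c "
from h import *
print(jw(-88,-10),ctrl.get_obs()['ft_force'])
go([*jw(-88,-10),157],JIG[2])"
```

```text
[546.95275801  91.27638276] [ 0.558587    0.10106331 -1.90928409]
t 3.95 ee [ 504.5 -361.6  159.9] yaw 0.255 tilt [ 0.003 -0.002 -1.   ] | shift [ 155.2 -427.6    2. ] turn -1.2769 q6 0.67
```

Emit:
arm_command --series '[{"linear": [0.006, -0.017, 0], "turn": 0}, {"linear": [0.012, -0.033, 0], "turn": 0}, {"linear": [0.014, -0.038, 0], "turn": 0}, {"linear": [0.014, -0.038, 0], "turn": 0}, {"linear": [0.014, -0.038, 0], "turn": 0}, {"linear": [0.014, -0.038, 0], "turn": 0}, {"linear": [0.014, -0.038, 0], "turn": 0}, {"linear": [0.014, -0.038, 0], "turn": 0}, {"linear": [0.014, -0.038, 0], "turn": 0}, {"linear": [0.014, -0.038, 0], "turn": 0}]'

```text
t: 4.95
ee_pos: [538.8, 16.8, 156.6]
orientation: [-3.116, -0.4, 0.004]
ft_force: [1.5, -0.7, -1.7]
width: 32.0
grasp_force: 30.0
```

Emit:
arm_command --series '[{"linear": [0.013, -0.037, 0], "turn": 0}, {"linear": [0.008, -0.025, 0], "turn": 0}, {"linear": [0.004, -0.012, 0], "turn": 0}, {"linear": [0, 0, 0], "turn": -0.1}, {"linear": [0, 0, 0], "turn": -0.12}, {"linear": [0, 0, 0], "turn": -0.12}, {"linear": [0, 0, 0], "turn": -0.12}, {"linear": [0, 0, 0], "turn": -0.12}, {"linear": [0, 0, 0], "turn": -0.12}, {"linear": [0, 0, 0], "turn": -0.12}]'

```text
t: 5.95
ee_pos: [544.8, 91.8, 156.8]
orientation: [-2.695, -1.614, 0.003]
ft_force: [0.6, 1.1, -1.2]
width: 32.2
grasp_force: 30.0
```

Emit:
arm_command --series '[{"linear": [0, 0, 0], "turn": -0.12}, {"linear": [0, 0, 0], "turn": -0.12}, {"linear": [0, 0, 0], "turn": -0.12}, {"linear": [0, 0, 0], "turn": -0.097}, {"linear": [0, 0, 0], "turn": 0}, {"linear": [0, 0, 0], "turn": 0}, {"linear": [0, 0, 0], "turn": 0}]'

```text
t: 6.65
ee_pos: [545.5, 92.1, 157.4]
orientation: [-2.266, -2.175, 0.001]
ft_force: [1.0, 0.4, -0.6]
width: 31.7
grasp_force: 30.0
```

```bash
python3 -c "
from h import *
print(ctrl.get_obs()['ft_force'],ctrl.get_obs()['width'])
go([*jw(-88,-10),75],JIG[2])
a=grab('top','t2')['frame'];cv2.imwrite('pics/t2.png',cv2.resize(a[180:290,140:360],None,fx=3.5,fy=3.5,interpolation=cv2.INTER_CUBIC))"
```

```text
[ 1.0330103   0.37218765 -0.58344765] 31.679196880732356
t 6.65 ee [545.5  92.1 157.4] yaw 1.53 tilt [-0.001 -0.    -1.   ] | shift [-0.7  1.6 82.4] turn -0.0021 q6 0.19
```

View pics/t2.png

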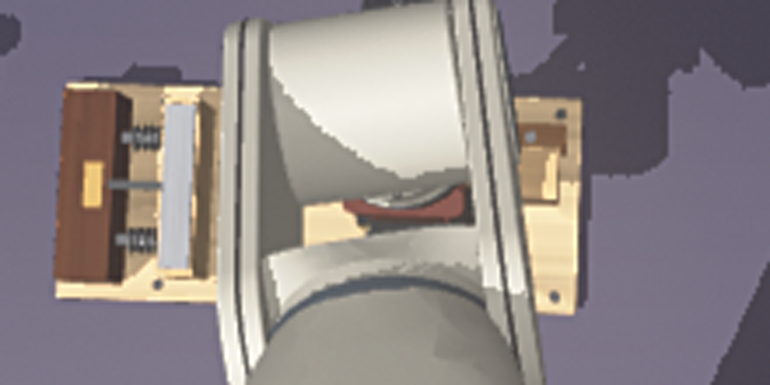

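The rail's rear end shows at about (295,230) in full-frame pixels, on the open side of the fence; the arm hides the rest. I'll lower, and feel for the board over the last few mm.

Emit:
arm_command --series '[{"linear": [0, 0, 0.01], "turn": -0.002}, {"linear": [0, 0, 0.015], "turn": 0}, {"linear": [0, 0, 0.015], "turn": 0}, {"linear": [0, 0, 0.015], "turn": 0}, {"linear": [0, 0, 0.015], "turn": 0}, {"linear": [0, 0, 0.01], "turn": 0}, {"linear": [0, 0, 0.005], "turn": 0}, {"linear": [0, 0, 0.003], "turn": 0}, {"linear": [0, 0, 0], "turn": 0}, {"linear": [0, 0, 0], "turn": 0}]'

```text
t: 7.7
ee_pos: [546.2, 92.3, 70.1]
orientation: [2.262, 2.18, 0.001]
ft_force: [0.2, 0.8, -0.8]
width: 31.4
grasp_force: 30.0
```

Emit:
arm_command --series '[{"linear": [0, 0, 0.001], "turn": 0}, {"linear": [0, 0, 0.001], "turn": 0}, {"linear": [0, 0, 0], "turn": 0}, {"linear": [0, 0, 0], "turn": 0}]'

```text
t: 8.1
ee_pos: [545.8, 92.3, 67.8]
orientation: [2.262, 2.18, 0.0]
ft_force: [-0.4, 0.2, -1.4]
width: 31.8
grasp_force: 30.0
```

Emit:
arm_command --series '[{"linear": [0, 0, 0.001], "turn": 0}, {"linear": [0, 0, 0], "turn": 0}, {"linear": [0, 0, 0], "turn": 0}]'

```text
t: 8.4
ee_pos: [545.7, 92.3, 66.6]
orientation: [-2.262, -2.18, 0.0]
ft_force: [0.3, -0.1, -1.3]
width: 31.7
grasp_force: 30.0
```

Emit:
arm_command --series '[{"linear": [0, 0, 0.001], "turn": 0}, {"linear": [0, 0, 0], "turn": 0}, {"linear": [0, 0, 0], "turn": 0}]'

```text
t: 8.7
ee_pos: [545.9, 92.3, 65.7]
orientation: [2.262, 2.18, 0.0]
ft_force: [1.0, -0.3, -1.0]
width: 31.8
grasp_force: 30.0
```

Emit:
arm_command --series '[{"linear": [0, 0, 0.0007], "turn": 0}, {"linear": [0, 0, 0], "turn": 0}, {"linear": [0, 0, 0], "turn": 0}]'

```text
t: 9.0
ee_pos: [545.8, 92.3, 65.6]
orientation: [2.262, 2.18, 0.0]
ft_force: [-2.3, -0.5, 6.5]
width: 31.9
grasp_force: 30.0
```

Emit:
arm_command --series '[{"linear": [0, 0, 0.0007], "turn": 0}, {"linear": [0, 0, 0], "turn": 0}, {"linear": [0, 0, 0], "turn": 0}]'

```text
t: 9.3
ee_pos: [545.9, 92.3, 65.6]
orientation: [2.262, 2.18, 0.0]
ft_force: [-4.1, -0.5, 14.4]
width: 31.7
grasp_force: 30.0
```

Emit:
arm_command --series '[{"linear": [0, 0, -0.001], "turn": 0}, {"linear": [0, 0.002, 0], "turn": 0}, {"linear": [0, 0.002, 0], "turn": 0}, {"linear": [0, 0.001, 0], "turn": 0}, {"linear": [0, 0.001, 0], "turn": 0}, {"linear": [0, 0, 0], "turn": 0}, {"linear": [0, 0, 0], "turn": 0}]'

```text
t: 10.0
ee_pos: [546.9, 92.2, 65.8]
orientation: [-2.258, -2.175, 0.012]
ft_force: [-17.9, 2.4, 25.1]
width: 31.8
grasp_force: 30.0
```

Emit:
arm_command --series '[{"linear": [0, 0.001, 0], "turn": 0}, {"linear": [0, 0.0005, 0], "turn": 0}, {"linear": [0, 0, 0], "turn": 0}, {"linear": [0, 0, 0], "turn": 0}]'

```text
t: 10.4
ee_pos: [547.1, 92.2, 65.8]
orientation: [-2.256, -2.173, 0.015]
ft_force: [-21.3, 3.4, 29.6]
width: 31.8
grasp_force: 30.0
```

Emit:
arm_command --series '[{"linear": [0, 0.001, 0], "turn": 0}, {"linear": [0, 0, 0], "turn": 0}, {"linear": [0, 0, 0], "turn": 0}]'

```text
t: 10.7
ee_pos: [547.2, 92.2, 65.8]
orientation: [-2.255, -2.173, 0.017]
ft_force: [-23.5, 2.8, 33.6]
width: 31.6
grasp_force: 30.0
```

Emit:
arm_command --series '[{"linear": [0, -0.004, 0], "turn": 0}, {"linear": [0, 0, -0.002], "turn": 0}, {"linear": [0, 0, 0], "turn": 0}, {"linear": [0, 0, 0], "turn": 0}]'

```text
t: 11.1
ee_pos: [550.8, 92.1, 67.1]
orientation: [2.262, 2.18, 0.001]
ft_force: [0.2, 0.1, -1.5]
width: 31.6
grasp_force: 30.0
```

```bash
python3 -c "
from h import *
o,e,r,y=st();print(e,y,r[:,2],o['ft_force'],o['moment'],o['qpos'])
a=grab('scene','s2')['frame'];cv2.imwrite('pics/s2.png',cv2.resize(a[170:350,280:480],None,fx=3.3,fy=3.3,interpolation=cv2.INTER_CUBIC))"
```

```text
[550.79677365  92.07107341  67.14811943] 1.533687960224033 [ 6.10133498e-04  5.96505304e-05 -9.99999812e-01] [ 0.16329685  0.08332496 -1.53705959] [-0.05582019 -0.07181939  0.01570644] [ 1.44332378e-01  5.84607790e-01  1.87054874e+00 -4.53589267e-05
  6.85823759e-01  1.81475864e-01]
```

View pics/s2.png

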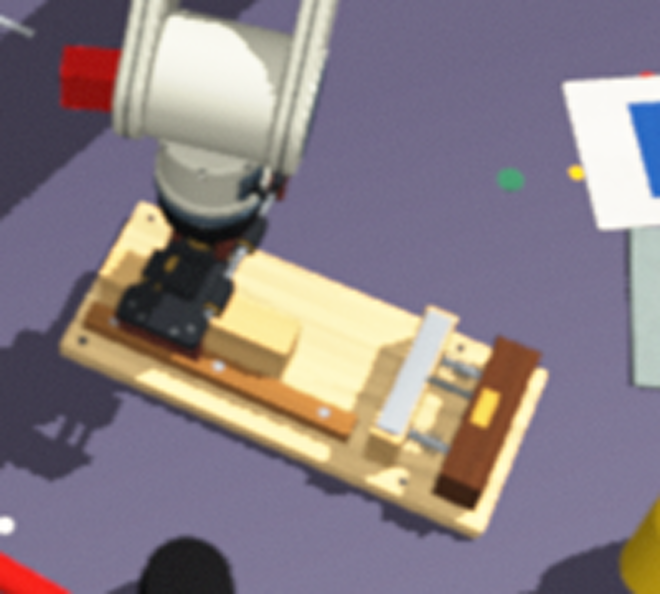

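The rail had stuck by friction on the board. It came free as soon as it was raised, and it sits on the open side of the fence, end around (368,280) in full-frame pixels. I'll keep it just clear of the board (under 1 mm) and go to the fence.

Emit:
arm_command --series '[{"linear": [0, 0.001, 0.0005], "turn": 0.002}, {"linear": [0, 0.001, 0], "turn": 0}, {"linear": [0, 0.0005, 0], "turn": 0}, {"linear": [0, 0, 0], "turn": 0}, {"linear": [0, 0, 0], "turn": 0}]'

```text
t: 11.65
ee_pos: [552.8, 92.0, 66.8]
orientation: [-2.264, -2.178, 0.0]
ft_force: [-0.8, -0.4, -1.5]
width: 32.1
grasp_force: 30.0
```

Emit:
arm_command --series '[{"linear": [0, 0.0005, 0], "turn": 0}, {"linear": [0, 0.0005, 0], "turn": 0}, {"linear": [0, 0, 0], "turn": 0}, {"linear": [0, 0, 0], "turn": 0}]'

```text
t: 12.05
ee_pos: [553.8, 92.0, 66.8]
orientation: [2.264, 2.178, 0.0]
ft_force: [0.8, -0.1, -1.0]
width: 31.4
grasp_force: 30.0
```

Emit:
arm_command --series '[{"linear": [0, 0.0005, 0], "turn": 0}, {"linear": [0, 0, 0], "turn": 0}, {"linear": [0, 0, 0], "turn": 0}]'

```text
t: 12.35
ee_pos: [554.3, 92.0, 66.8]
orientation: [-2.264, -2.178, -0.0]
ft_force: [0.4, 0.8, -0.8]
width: 32.0
grasp_force: 30.0
```

Emit:
arm_command --series '[{"linear": [0, 0.0005, 0], "turn": 0}, {"linear": [0, 0, 0], "turn": 0}, {"linear": [0, 0, 0], "turn": 0}]'

```text
t: 12.65
ee_pos: [554.8, 91.9, 66.8]
orientation: [2.264, 2.178, 0.0]
ft_force: [0.3, 0.1, -1.0]
width: 32.1
grasp_force: 30.0
```

Emit:
arm_command --series '[{"linear": [0, 0.0005, 0], "turn": 0}, {"linear": [0, 0, 0], "turn": 0}, {"linear": [0, 0, 0], "turn": 0}]'

```text
t: 12.95
ee_pos: [555.3, 91.9, 66.8]
orientation: [2.264, 2.178, 0.0]
ft_force: [0.5, 0.4, -0.9]
width: 31.5
grasp_force: 30.0
```

Emit:
arm_command --series '[{"linear": [0, 0.0005, 0], "turn": 0}, {"linear": [0, 0, 0], "turn": 0}, {"linear": [0, 0, 0], "turn": 0}]'

```text
t: 13.25
ee_pos: [555.8, 91.9, 66.8]
orientation: [-2.264, -2.178, 0.0]
ft_force: [0.1, -0.4, -1.2]
width: 32.3
grasp_force: 30.0
```

Emit:
arm_command --series '[{"linear": [0, 0.0005, 0], "turn": 0}, {"linear": [0, 0, 0], "turn": 0}, {"linear": [0, 0, 0], "turn": 0}]'

```text
t: 13.55
ee_pos: [556.3, 91.9, 66.8]
orientation: [2.264, 2.178, 0.0]
ft_force: [-0.8, -0.5, -1.3]
width: 31.6
grasp_force: 30.0
```

Emit:
arm_command --series '[{"linear": [0, 0.0005, 0], "turn": 0}, {"linear": [0, 0, 0], "turn": 0}, {"linear": [0, 0, 0], "turn": 0}]'

```text
t: 13.85
ee_pos: [556.5, 91.9, 66.7]
orientation: [-2.264, -2.177, 0.001]
ft_force: [-1.3, 0.2, 0.0]
width: 31.4
grasp_force: 30.0
```

Emit:
arm_command --series '[{"linear": [0, 0.0005, 0], "turn": 0}, {"linear": [0, 0, 0], "turn": 0}, {"linear": [0, 0, 0], "turn": 0}]'

```text
t: 14.15
ee_pos: [556.6, 91.9, 66.6]
orientation: [-2.264, -2.177, 0.001]
ft_force: [-3.3, 1.6, -0.1]
width: 32.0
grasp_force: 30.0
```

```bash
python3 -c "
from h import *
o,e,r,y=st();print(e,y,r[:,2],o['ft_force'],o['moment'])"
```

```text
[556.63603235  91.88157966  66.64546873] 1.5315083688778 [-1.28122471e-03  5.58754389e-05 -9.99999178e-01] [-3.26692273  1.61106375 -0.09370705] [ 0.18567404  0.68262103 -0.23870554]
```

Emit:
arm_command --series '[{"linear": [0, 0, 0], "turn": 0.004}, {"linear": [0, 0.0003, 0], "turn": 0}, {"linear": [0, 0, 0], "turn": 0}, {"linear": [0, 0, 0], "turn": 0}]'

```text
t: 14.55
ee_pos: [556.8, 91.9, 66.6]
orientation: [-2.268, -2.173, 0.002]
ft_force: [-5.5, 1.5, 1.9]
width: 31.6
grasp_force: 30.0
```

```bash
python3 -c "
from h import *
o,e,r,y=st();print(e,y,r[:,2],o['ft_force'],o['moment'])"
```

```text
[556.7743731   91.8692381   66.64532768] 1.5279673321442322 [-1.62581209e-03 -1.02888668e-04 -9.99998673e-01] [-5.52714149  1.54886055  1.90008209] [ 0.30615374  0.92132224 -0.05694012]
```

Emit:
arm_command --series '[{"linear": [0.001, 0, 0], "turn": 0.001}, {"linear": [0.002, 0, 0], "turn": 0}, {"linear": [0.002, 0, 0], "turn": 0}, {"linear": [0.002, 0, 0], "turn": 0}, {"linear": [0.002, 0, 0], "turn": 0}, {"linear": [0.002, 0, 0], "turn": 0}, {"linear": [0.002, 0, 0], "turn": 0}, {"linear": [0.002, 0, 0], "turn": 0}]'

```text
t: 15.35
ee_pos: [557.3, 106.2, 66.3]
orientation: [-2.269, -2.172, 0.004]
ft_force: [-3.8, -3.6, -0.8]
width: 31.9
grasp_force: 30.0
```

```bash
python3 -c "
from h import *
o,e,r,y=st();print(e,y,r[:,2],o['ft_force'],o['moment'])"
```

```text
[557.33775734 106.17405005  66.30265564] 1.5272956477325392 [-0.0020006  -0.00116824 -0.99999732] [-3.83008707 -3.57271156 -0.81139125] [-0.53521714  0.76750892 -0.0097616 ]
```

Emit:
arm_command --series '[{"linear": [0.002, 0.0001, 0], "turn": 0}, {"linear": [0.002, 0, 0], "turn": 0}, {"linear": [0.002, 0, 0], "turn": 0}, {"linear": [0.002, 0, 0], "turn": 0}, {"linear": [0.002, 0, 0], "turn": 0}, {"linear": [0.002, 0, 0], "turn": 0}, {"linear": [0.002, 0, 0], "turn": 0}]'

```text
t: 16.05
ee_pos: [557.9, 120.1, 66.2]
orientation: [-2.269, -2.172, 0.004]
ft_force: [-4.8, -2.6, -0.7]
width: 31.6
grasp_force: 30.0
```

Emit:
arm_command --series '[{"linear": [0.002, 0, 0], "turn": 0}, {"linear": [0.002, 0, 0], "turn": 0}, {"linear": [0.002, 0, 0], "turn": 0}, {"linear": [0.002, 0, 0], "turn": 0}, {"linear": [0.002, 0, 0], "turn": 0}, {"linear": [0.002, 0, 0], "turn": 0}]'

```text
t: 16.65
ee_pos: [558.4, 132.0, 66.2]
orientation: [-2.269, -2.172, 0.004]
ft_force: [-5.5, -2.3, -1.4]
width: 31.5
grasp_force: 30.0
```

```bash
python3 -c "
from h import *
o,e,r,y=st();print(e,y,r[:,2],o['ft_force'],o['moment'])"
```

```text
[558.36307955 132.02537485  66.20011989] 1.5272811301994091 [-0.00247313 -0.00137665 -0.99999599] [-5.52158332 -2.25786022 -1.35566962] [-0.59039809  0.91068369 -0.02775409]
```

Emit:
arm_command --series '[{"linear": [0.002, -0.0001, 0], "turn": 0}, {"linear": [0.002, 0, 0], "turn": 0}, {"linear": [0.002, 0, 0], "turn": 0}, {"linear": [0.002, 0, 0], "turn": 0}, {"linear": [0.002, 0, 0], "turn": 0}, {"linear": [0.002, 0, 0], "turn": 0}, {"linear": [0.002, 0, 0], "turn": 0}, {"linear": [0.002, 0, 0], "turn": 0}]'

```text
t: 17.45
ee_pos: [558.9, 148.0, 66.2]
orientation: [-2.269, -2.172, 0.004]
ft_force: [-4.9, -3.1, -1.5]
width: 31.8
grasp_force: 30.0
```

Emit:
arm_command --series '[{"linear": [0.002, -0.0001, 0], "turn": 0}, {"linear": [0.002, 0, 0], "turn": 0}, {"linear": [0.002, 0, 0], "turn": 0}, {"linear": [0.002, 0, 0], "turn": 0}, {"linear": [0.002, 0, 0], "turn": 0}, {"linear": [0.002, 0, 0], "turn": 0}, {"linear": [0.002, 0, 0], "turn": 0}, {"linear": [0.002, 0, 0], "turn": 0}, {"linear": [0.002, 0, 0], "turn": 0}]'

```text
t: 18.35
ee_pos: [559.7, 166.0, 66.2]
orientation: [-2.269, -2.172, 0.004]
ft_force: [-3.8, -2.8, -1.5]
width: 31.7
grasp_force: 30.0
```

```bash
python3 -c "
from h import *
o,e,r,y=st();print(e,y,r[:,2],o['ft_force'],o['moment'])"
```

```text
[559.6663407  165.99900977  66.16476471] 1.5272195155403994 [-0.00249251 -0.00145256 -0.99999584] [-3.82878197 -2.80411445 -1.53749555] [-0.56700923  0.8055104  -0.05103717]
```

Emit:
arm_command --series '[{"linear": [0.001, 0.0001, 0], "turn": 0}, {"linear": [0.001, 0, 0], "turn": 0}, {"linear": [0.001, 0, 0], "turn": 0}, {"linear": [0.001, 0, 0], "turn": 0}, {"linear": [0.001, 0, 0], "turn": 0}, {"linear": [0.001, 0, 0], "turn": 0}, {"linear": [0.001, 0, 0], "turn": 0}, {"linear": [0.001, 0, 0], "turn": 0}, {"linear": [0.001, 0, 0], "turn": 0}, {"linear": [0.001, 0, 0], "turn": 0}]'

```text
t: 19.35
ee_pos: [560.0, 175.7, 66.1]
orientation: [-2.269, -2.172, 0.005]
ft_force: [-5.3, -5.7, -1.1]
width: 32.0
grasp_force: 30.0
```

Emit:
arm_command --series '[{"linear": [0.001, 0, 0], "turn": 0}, {"linear": [0.001, 0, 0], "turn": 0}, {"linear": [0.001, 0, 0], "turn": 0}, {"linear": [0.001, 0, 0], "turn": 0}]'

```text
t: 19.75
ee_pos: [560.2, 179.2, 66.1]
orientation: [-2.269, -2.173, 0.006]
ft_force: [-5.0, -8.1, -0.0]
width: 31.9
grasp_force: 30.0
```

```bash
python3 -c "
from h import *
o,e,r,y=st();print(e,y,r[:,2],o['ft_force'],o['moment'])"
```

```text
[560.16060253 179.21727948  66.05748703] 1.5274500684864565 [-0.00310435 -0.00251882 -0.99999201] [-4.99797231 -8.1465555  -0.03235585] [-1.25627395  0.79567629 -0.06089453]
```

Emit:
arm_command --series '[{"linear": [0.001, 0, 0], "turn": 0}, {"linear": [0.001, 0, 0], "turn": 0}, {"linear": [0.001, 0, 0], "turn": 0}, {"linear": [0.001, 0, 0], "turn": 0}, {"linear": [0.001, 0, 0], "turn": 0}, {"linear": [0, 0, 0], "turn": 0}, {"linear": [0, 0, 0], "turn": 0}, {"linear": [0, 0, 0], "turn": 0}]'

```text
t: 20.55
ee_pos: [560.3, 183.7, 66.0]
orientation: [-2.269, -2.173, 0.007]
ft_force: [-4.0, -8.9, 0.8]
width: 31.7
grasp_force: 30.0
```

```bash
python3 -c "
from h import *
o,e,r,y=st();print(e,y,r[:,2],o['ft_force'],o['moment'],o['qvel'].round(4))
a=grab('top','t3')['frame'];b=grab('scene','s3')['frame']
f=lambda a:cv2.resize(a,(390,390),interpolation=cv2.INTER_CUBIC)
cv2.imwrite('pics/t3.png',np.hstack([f(a[195:275,145:225]),f(b[230:340,350:460])]))"
```

```text
[560.31272597 183.71087626  66.0249144 ] 1.527459485923424 [-0.00337941 -0.00308324 -0.99998954] [-4.03318206 -8.85831354  0.76185114] [-1.55386921  0.79620405 -0.00960499] [-0.0016 -0.0005 -0.0003  0.0013  0.0011 -0.0001]
```

View pics/t3.png

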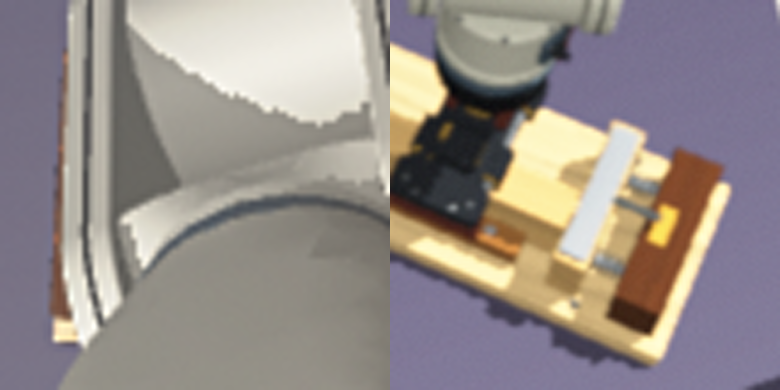

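The pointer tip, at about (653,213) in the right half, has reached the near edge of the brass plate. I'll measure the carriage shift from the rectified scene images before and after.

```bash
python3 - <<'E'
from h import *
def rect(f,z,x0,x1,y0,y1,s=4):
    im=load(f); q=[(x0,y0),(x1,y0),(x1,y1),(x0,y1)]
    uv=w2px(im,[[*jw(*p),z] for p in q]).astype(np.float32)
    H=cv2.getPerspectiveTransform(uv,np.float32([(0,0),((x1-x0)*s,0),((x1-x0)*s,(y1-y0)*s),(0,(y1-y0)*s)]))
    return cv2.warpPerspective(im['frame'],H,(int((x1-x0)*s),int((y1-y0)*s)),flags=cv2.INTER_CUBIC)
A=rect('scene0',70,60,130,-70,50);B=rect('s3',70,60,130,-70,50)
# gray top strip: low saturation & bright
for n,I in(('0',A),('3',B)):
    h=cv2.cvtColor(I,cv2.COLOR_BGR2HSV).astype(int); m=((h[...,1]<60)&(h[...,2]>130))
    xs=[np.nonzero(r)[0] for r in m[100:400]]
    print(n,np.median([x.min() for x in xs if len(x)>20])/4+60,np.median([x.max() for x in xs if len(x)>20])/4+60)
for sl in(slice(80,240),slice(240,420)):
    a=cv2.cvtColor(A,cv2.COLOR_BGR2GRAY)[sl,40:170]; b=cv2.cvtColor(B,cv2.COLOR_BGR2GRAY)[sl]
    r=cv2.matchTemplate(b,a,cv2.TM_CCOEFF_NORMED); print('shift',(r.argmax()%r.shape[1]-40)/4,r.max())
E
```

```text
0 78.0 99.25
3 87.75 109.25
shift 12.25 0.50581694
shift 10.0 0.87679225
```

The carriage has shifted about 10 mm. Another 2 mm brings it to half compression.

Emit:
arm_command --series '[{"linear": [0.001, 0, 0], "turn": 0}, {"linear": [0.001, 0, 0], "turn": 0}, {"linear": [0, 0, 0], "turn": 0}, {"linear": [0, 0, 0], "turn": 0}, {"linear": [0, 0, 0], "turn": 0}, {"linear": [0, 0, 0], "turn": 0}, {"linear": [0, 0, 0], "turn": 0}]'

```text
t: 21.35
ee_pos: [560.4, 185.5, 66.0]
orientation: [2.269, 2.173, -0.008]
ft_force: [-4.5, -9.9, -0.2]
width: 31.9
grasp_force: 30.0
```

```bash
python3 - <<'E'
from h import *
o,e,r,y=st();print(e,y,r[:,2],o['ft_force'],o['grasp_force'],o['t'])
assert -18<o['ft_force'][1]<-6 and e[1]<188
print(ctrl.close_job())
E
```

```text
[560.40834122 185.45430795  66.02512152] 1.527433382084605 [-0.00343279 -0.00337674 -0.99998841] [-4.45900801 -9.8591671  -0.19199005] 29.96262162923813 21.35
the job is handed in; nothing more can be done
None
```

The job is handed in at about 21 s, with no verdict returned: the rail is still gripped against the fence (about 4.5 N) and pushing the cross rail back an estimated 12 mm with about 10 N; on first set-down it stuck on the board, pressing the fingers to about 41 N in all, until I raised it about 1 mm.

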